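Load a clay extruder die plate under the holder's lips and clamp it

TASK

Load the steel die plate into the extruder's die holder: carry it by its blue grip to the open mouth of the channel and slide it in under both overhanging lips until it stops against the far end, with the toggle clamp still swung open. Then swing the clamp arm over centre so that its rubber tip presses on the plate, let go, and do not disturb the unfired pinch pot.

Things in the scene. Friction and masses are not known exactly. Their poses are not given: they have to be found in the camera images.
- die_plate: loose steel plate, 90 (x) x 110 (y) x 8 (z) mm, 0.3 kg, with three 14 mm holes. Origin: centre of its underside; z up. A blue upright grip stands on it, 12 mm thick along y, 46 mm wide along x, centred at y = +28 mm, top 54 mm above the underside (a 22 x 58 mm foot, 4 mm high, surrounds it). The end away from the grip (-y) goes into the holder first
- plate_grip (a point): point to grip on the plate: middle of the blue grip, at (0, 28, 34) mm in the plate's frame; fingers close along the plate's y
- die_holder: fixed grey die holder; origin on the table top. A channel runs along its y: open mouth at +y, end stop at y = -75 mm, clamp beyond it. Channel floor at z = 12 mm (140 mm wide), running on as a bare landing to y = +120 mm. Side rails 97 mm apart from y = -75 to +47 mm, then flared lead-ins to y = +77 mm, 24.5 mm high. The plate goes in toward -y, its y along the holder's y
- seat (a point): where the origin of the die plate is when it is fully home: (0, -20, 12) mm in the holder's frame
- mouth (a point): centre of the mouth between the lips' front ends, on the channel floor: (0, 47, 12) mm in the holder's frame. The two overhanging lips run from here to the end stop: underside 12.5 mm above the floor, 6 mm thick, the slot between them 63 mm wide
- clamp_arm (a joint): toggle clamp hinge, rad, about the holder's x axis: 0 = swung fully open (bar upright), 1.55 = rubber tip down on a loaded plate (bar level); 1.65 is the stop with no plate. It goes over centre at about 0.9: before that it springs back open, beyond it it springs shut (up to 0.3 N m)
- clamp_pivot (a point): hinge point of the clamp, at (0, -140, 60) mm in the holder's frame. The steel bar (20 mm wide along x, 14 mm thick) runs 100 mm from it: toward +y when shut, straight up when open. A red handle, 20 mm thick and fixed to the bar at 105 degrees to it, reaches 88 mm from the pivot: upright when shut, level toward -y when open
- clamp_bar_end (a point): free end of the clamp bar on its centre line, 100 mm from the pivot
- clamp_tip (a point): underside of the rubber tip on the clamp bar's spindle (20 mm across): 88 mm along the bar from the pivot and 40 mm to the bar's lower side (toward +y when open)
- clamp_handle (a point): middle of the red clamp handle, 60 mm from the pivot
- pinch_pot: unfired brown clay pinch pot standing on the table, 72 mm across, 64 mm high; origin at the centre of its underside; leave it alone
There are look-alikes about, which are no part of the job. Leave any yellow look-alike of the die_plate alone.

How it is judged:
By the outcome, as a careful person would: the job done as asked, in the order asked, and still so for the second after the job is handed in, with the robot touching nothing.
It also fails if it takes over 58 s, if anything falls off the work surface, if the arm or the gripper's body presses on something with over 40 N, if the wrist force passes 120 N, or if a joint passes its speed limit or range.

ROBOT

A 6-joint arm with a two-finger parallel gripper is mounted at the origin on a cart in front of the work surface, level with it; the furniture and walls round the work are solid. World frame = base frame: x ahead of the robot, y to its left, z up, the work surface at z = 0. Lengths are in m, angles in rad, forces in N, time in s.
With the tool pointing down it reaches from about 0.35 to 0.975 m from the base axis. Payload 7.1 kg.
Tool frame: the origin (TCP) lies at the very end of the fingers, on their centre line; the grasp point (between the pads) lies 19 mm behind it (robot.grip_point_offset is the distance from the TCP to the grasp point, in m); z points along the fingers, y is the line along which they close (so a half turn about z gives the same grasp; the last joint's range is limited). The gripper opens to 88 mm and grips with 3 to 60 N. Pads are 20 mm wide; open, the fingers measure 115 mm over their backs; the gripper's body (75 mm by 178 mm) begins 61 mm behind the grasp point.
Start: joints at [1.306, 0.423, 1.63, -0, 1.089, -0.019], TCP at [0.152, 0.606, 0.223] pointing down, gripper open.
Joint ranges: [-3, 3], [-0.9, 2.11], [0.09, 2.58], [-1.31, 4.45], [0.11, 2.69], [-2.54, 2.54]. Speed limits (rad/s): [2.39, 2.39, 3.01, 3.14, 3.14, 3.14].

INTERFACE

Orientations are given as a 3x3 rotation matrix whose columns are the frame's x, y, z axes.
In Python, from workcell import robot gives the robot as it stands.
- The arm moves only by the tool arm_command, never from a script. Its arguments are lists of equal length, an entry for each row: "translation": the shift along the tool's x, y, z in mm, a list of three; "rotation": the turn, a rotation vector about the tool's x, y, z in degrees, a list of three; "jaw": the closure in counts, from 0 (fully open) to 255 (shut). A call has exactly 5 rows; each row shifts and turns the commanded pose from where the row before left it, along the tool's axes as they then stand; what a row does not reach is not made up. A row lasts 1/8 s, in which the tool goes at most 62.5 mm and 10.7 degrees, less where a joint would pass 70% of its speed; a pose out of reach is approached as far as the arm can. A call with a gripper value outside its range is refused whole. The fingers move at their own pace and stop on an object; "force" is the grip in N (left out, the last holds). Time passes only in rows, so rows that do not move let the fingers close, or fill a call up. It gives the time, the measured TCP pose, the force, the opening and the grip force at its end, in the units of the state.
- robot.state(): the state, without advancing time (a new reading comes with each control period).
- robot.camera(name): name is "scene" or "top"; returns (picture, depth): 400x640x3 uint8, red, green, blue; 400x640 float32, m along the optical axis (not along the pixel's ray), 0 where there is no reading.
- robot.calibration(name): a dict with "fx", "fy", "cx", "cy" (pixels), "k1" (the pictures are not rectified: a ray, as slopes to the right and down, at radius r is drawn at 1 + k1 r^2 times it, then the intrinsics apply), "R" (3x3) and "t" (3): a world point X has camera coordinates R X + t. Camera axes: x right, y down, z forward; pixel columns grow to the right and rows downward; lengths in m; the calibration is good to about 2 mm. A picture is of the moment at which its call begins. calibration takes no time and is no camera call.
- robot.close_job(): hands the job in; it is judged then, once.
The state is a dict: "clock": time; "joint_positions": joint angles; "joint_velocities": joint speeds; "effort": joint torques, N m; "tcp_pos": TCP position; "eef_rot": TCP orientation; "ft_force": force on the tool from outside, world axes, zero at the start; "ft_torque": the same for the moment, N m; "opening": opening from 0.0 (shut) to 1.0 (fully open); "finger_force": force on a finger pad.
Only numpy, scipy, OpenCV 4.12 (cv2) and the standard library are available. Lean on these libraries where they do the work, as an engineer would, in place of code of your own. Each camera call takes 0.05 s, during which the arm holds its last target. There are 200 camera calls.

## Working session

There is one attempt and no reset: what is moved stays moved. The work goes in short steps, Python scripts to look and compute and a tool call to move; the robot and the scene stay as the last step left them, time stands still between calls to the robot, and variables do not carry over. Pictures are saved under pics/ and viewed, at most 10 in all, crops included, and the job is handed in when it is done.

Besides the shell and the picture viewer there is one more tool, called after "Emit:" as name(argument=value, ...), one argument or row to a line, values as JSON. arm_command: Moves the arm, as the interface text tells. Its arguments: {"type":"object","properties":{"translation":{"type":"array","items":{"type":"array","items":{"type":"number"}}},"rotation":{"type":"array","items":{"type":"array","items":{"type":"number"}}},"jaw":{"type":"array","items":{"type":"number"}},"force":{"type":"number"}},"required":["translation","rotation","jaw"]}

```bash
mkdir -p pics; ls
python3 - <<'E'
from workcell import robot
import cv2,numpy as np
for n in("scene","top"):
    p,d=robot.camera(n); cv2.imwrite(f"pics/{n}0.png",p[...,::-1]); np.savez(f"{n}0.npz",p=p,d=d)
    print(n,robot.calibration(n))
print(robot.state(),robot.grip_point_offset)
E
```

```text
pics
scene {'fx': 430.11118434558745, 'fy': 430.11118434558745, 'cx': 318.6235278565143, 'cy': 202.97676902254807, 'k1': -0.0930471635636542, 'R': array([[ 0.70207241, -0.71188806,  0.01759888],
       [-0.47707181, -0.48855431, -0.7305595 ],
       [ 0.5286746 ,  0.50450974, -0.68262222]]), 't': array([-0.33015418,  0.36334835,  0.81024601])}
top {'fx': 438.5771137462663, 'fy': 438.5771137462663, 'cx': 322.1138209149563, 'cy': 207.4805225314929, 'k1': -0.06971201007811524, 'R': array([[ 0.0056694 , -0.99977996, -0.02019624],
       [-0.98081942, -0.00162453, -0.19491186],
       [ 0.19483616,  0.02091389, -0.98061281]]), 't': array([0.05097854, 0.5375314 , 1.2217163 ])}
{'clock': 0.1, 'joint_positions': array([ 1.30599148e+00,  4.23721986e-01,  1.63058064e+00, -1.96382562e-05,
        1.08859944e+00, -1.90151746e-02]), 'joint_velocities': array([ 0.00032168, -0.00350692, -0.0006715 , -0.00054793,  0.0005031 ,
        0.00170548]), 'effort': array([ 2.96130975e-05, -5.45614922e+01, -2.74324733e+01,  6.44678785e-02,
        1.88692147e-02, -5.18929437e-05]), 'tcp_pos': array([0.15193956, 0.60575253, 0.22201887]), 'eef_rot': array([[-9.69947701e-01,  2.43313277e-01, -3.25909280e-04],
       [ 2.43313496e-01,  9.69946872e-01, -1.26832936e-03],
       [ 7.51331366e-06, -1.30951127e-03, -9.99999143e-01]]), 'ft_force': array([-0.34937627,  0.45254891, -1.10324098]), 'ft_torque': array([0.03105503, 0.04822306, 0.00289601]), 'finger_force': 0.0, 'opening': 1.001649295135129} 0.0187
```

View pics/scene0.png

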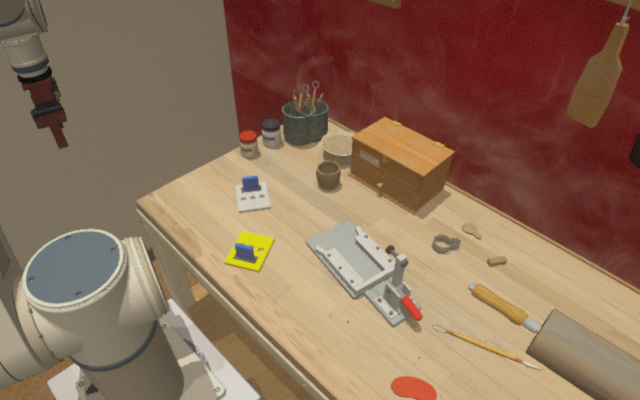

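View pics/top0.png

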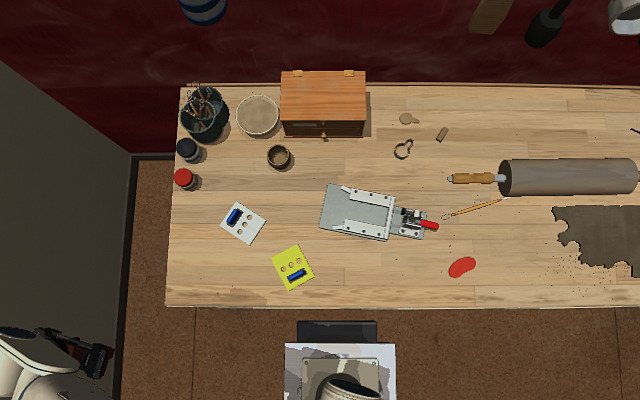

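The pictures show two plates with blue grips. The pale grey steel one is at top (242,223) and scene (252,196). The yellow one at top (293,268) is the look-alike. The steel one fits the description, so I'll confirm it in one enlarged crop. The holder is at top (370,212), with its mouth to the left and clamp to the right, and the pinch pot is at (279,157).

```bash
cat > h.py <<'E'
import numpy as np,cv2
from workcell import robot
def ray(n,uv):
    c=robot.calibration(n); K=np.array([[c['fx'],0,c['cx']],[0,c['fy'],c['cy']],[0,0,1]])
    x=cv2.undistortPoints(np.array(uv,float).reshape(-1,1,2),K,np.array([c['k1'],0,0,0.]))[:,0]
    R=c['R'];o=-R.T@c['t']
    return o,np.c_[x,np.ones(len(x))]@R
def plane(n,uv,z):
    o,d=ray(n,uv); return o+d*((z-o[2])/d[:,2])[:,None]
def cloud(n,d):
    v,u=np.mgrid[:400,:640]; o,r=ray(n,np.c_[u.ravel(),v.ravel()])
    return (o+r*d.ravel()[:,None]).reshape(400,640,3)
E
python3 - <<'E'
from h import *
p=np.load('top0.npz')['p'];d=np.load('top0.npz')['d']
c=p[175:255,210:450]; c=cv2.resize(c,(800,267),interpolation=cv2.INTER_CUBIC)
s=np.load('scene0.npz')['p'][165:325,220:430]; s=cv2.resize(s,(435,331),interpolation=cv2.INTER_CUBIC)
o=np.zeros((598,800,3),np.uint8);o[:267]=c;o[267:,:435]=s
cv2.imwrite('pics/crop.png',o[...,::-1])
for n in('top','scene'):
    z=np.load(n+'0.npz');p=z['p'];h=cv2.cvtColor(p,cv2.COLOR_RGB2HSV);X=cloud(n,z['d'])
    b=cv2.inRange(h,(105,120,50),(130,255,255))
    N,L,S,C=cv2.connectedComponentsWithStats(b)
    for i in range(1,N):
        if S[i,4]>30:
            q=X[L==i]; print(n,'blue',C[i],S[i,4],np.median(q,0),q[:,2].max(), cv2.minAreaRect(np.argwhere(L==i)[:,::-1].astype(np.float32)))
E
```

```text
top blue [191.61538462  16.28205128] 39 [0.84003607 0.31553114 0.5240346 ] 0.5505725868755376 ((193.18946838378906, 16.511886596679688), (25.942241668701172, 5.666432857513428), 27.552812576293945)
top blue [231.51851852 215.18518519] 54 [0.51461754 0.31739502 0.0531422 ] 0.05836808038346186 ((231.53843688964844, 215.19229125976562), (3.3282012939453125, 15.254255294799805), 33.690067291259766)
top blue [295.39130435 274.55072464] 69 [0.3425275  0.12863744 0.05222139] 1.3038314674822586 ((295.300048828125, 274.60003662109375), (4.0249223709106445, 16.099689483642578), 63.43495178222656)
scene blue [243.34210526 246.15789474] 38 [0.34009348 0.12400777 0.05273745] 0.0556093779850072 ((243.44122314453125, 246.23532104492188), (15.522278785705566, 2.1828205585479736), 14.03624439239502)
```

View pics/crop.png

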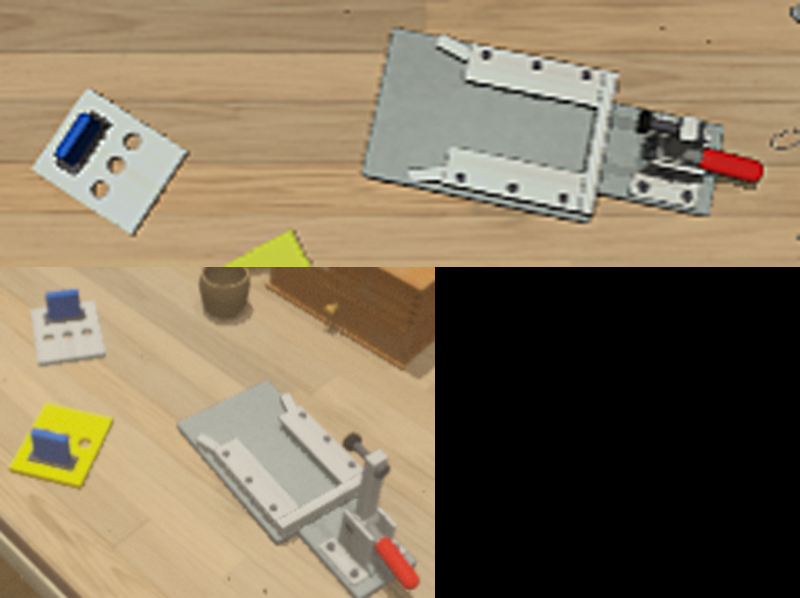

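The crop confirms the grey-white steel plate, with three holes at crop (132,141), (116,164) and (100,189). Its blue grip is at (83,140), so the -y end points to the lower right. Next I'll measure the plate and holder frames.

Run:
```python
from h import *
z=np.load('top0.npz');p=z['p'];X=cloud('top',z['d'])
h=cv2.cvtColor(p,cv2.COLOR_RGB2HSV)
m=np.zeros((400,640),np.uint8); m[195:250,215:270]=255
q=((h[...,1]<60)&(h[...,2]>120)&(m>0)).astype(np.uint8)
cs,_=cv2.findContours(q,0,1); c=max(cs,key=cv2.contourArea)
w=plane('top',c[:,0].astype(float),.008)[:,:2]
r=cv2.minAreaRect((w*1000).astype(np.float32)); print('plate',r, cv2.boxPoints(r))
cr=lambda L:np.array([(210+a*.3,175+b*.3) for a,b in L])
print('plate corners eye',plane('top',cr([(90,90),(187,153),(133,234),(34,167)]),.008).round(4).tolist())
b=cv2.inRange(h,(105,150,150),(130,255,255))&m
bb=np.argwhere(b)[:,::-1]; print('grip top',len(bb),plane('top',bb.mean(0),.054))
print('base',plane('top',cr([(395,28),(363,175),(592,220),(618,72)]),.012).round(4).tolist())
print('lips',plane('top',cr([(466,93),(598,107),(447,150),(590,174)]),.0305).round(4).tolist())
print('red handle',[np.median(X[(h[...,1]>180)&((h[...,0]<6)|(h[...,0]>174))&(np.indices((400,640))[1]>415)&(np.indices((400,640))[1]<442)&(np.indices((400,640))[0]<235)],0)])
# lips by depth
roi=X[180:245,330:405].reshape(-1,3); k=(roi[:,2]>.026)&(roi[:,2]<.036)
r=cv2.minAreaRect((roi[k,:2]*1000).astype(np.float32)); print('liprect',r,k.sum())
```

```text
plate ((500.12445068359375, 294.74554443359375), (110.9613037109375, 90.93087005615234), 57.93877029418945) [[432.14282 271.86096]
 [509.20505 223.59251]
 [568.1061  317.63013]
 [491.04385 365.89856]]
plate corners eye [[0.5629, 0.3129, 0.008], [0.505, 0.2221, 0.008], [0.4314, 0.2685, 0.008], [0.4917, 0.361, 0.008]]
grip top 34 [[0.51328473 0.31830154 0.054     ]]
base [[0.6202, 0.0349, 0.012], [0.4848, 0.0631, 0.012], [0.4449, -0.1403, 0.012], [0.5794, -0.1669, 0.012]]
lips [[0.5559, -0.0286, 0.0305], [0.5434, -0.1455, 0.0305], [0.5045, -0.0115, 0.0305], [0.4833, -0.1371, 0.0305]]
red handle [array([ 0.96130347, -0.21977502,  0.32849032])]
liprect ((525.349365234375, -89.12161254882812), (200.445068359375, 131.70242309570312), 79.83543395996094) 1028
```

Emit:
arm_command(
  translation=[
    [-50,-22,0],
    [-50,-22,0],
    [-50,-22,0],
    [-50,-22,0],
    [-50,-22,0],
  ],
  rotation=[
    [0,0,0],
    [0,0,0],
    [0,0,0],
    [0,0,0],
    [0,0,0],
  ],
  jaw=[0,0,0,0,0],
  force=40,
)

```text
clock: 0.72
tcp_pos: [0.3688, 0.4373, 0.2224]
eef_rot: [[-0.97, 0.243, -0.0], [0.243, 0.97, -0.0], [0.0, -0.0, -1.0]]
ft_force: [0.7, 0.1, 0.8]
opening: 1.003
finger_force: 0.0
```

Emit:
arm_command(
  translation=[
    [-50,-22,0],
    [-50,-22,0],
    [-50,-22,0],
    [-22,-14,20],
    [0,0,30],
  ],
  rotation=[
    [0,0,0],
    [0,0,0],
    [0,0,0],
    [0,0,9],
    [0,0,9],
  ],
  jaw=[0,0,0,0,0],
)

```text
clock: 1.35
tcp_pos: [0.5172, 0.3178, 0.1726]
eef_rot: [[-0.843, 0.538, 0.002], [0.538, 0.843, 0.001], [-0.001, 0.002, -1.0]]
ft_force: [-0.4, 0.0, -0.2]
opening: 1.002
finger_force: 0.0
```

Run:
```python
from h import *
s=robot.state();print(s['clock'],s['tcp_pos'],s['eef_rot'])
T=np.array([.5149,.3184,.020]); print('to go tool mm',(s['eef_rot'].T@(T-s['tcp_pos'])*1000).round(1),'yaw y',np.degrees(np.arctan2(s['eef_rot'][1,1],s['eef_rot'][0,1])))
z=np.load('top0.npz');p=z['p'];h=cv2.cvtColor(p,cv2.COLOR_RGB2HSV)
q=(h[...,1]<50).astype(np.uint8); q[:180]=0;q[250:]=0;q[:,:310]=0;q[:,393:]=0
N,L,S,C=cv2.connectedComponentsWithStats(q); i=1+S[1:,4].argmax()
cs,_=cv2.findContours((L==i).astype(np.uint8),0,1); c=max(cs,key=cv2.contourArea)[:,0].astype(float)
w=plane('top',c,.012)[:,:2]*1000
u=np.array([np.cos(np.radians(79)),np.sin(np.radians(79))]);n=np.array([u[1],-u[0]])
l=np.c_[(w-[529.6,-68.8])@n,(w-[529.6,-68.8])@u]
for nm,k in (('front',(l[:,1]>108)&(abs(l[:,0])<60)),('lowx',(l[:,0]<-60)&(l[:,1]<110)&(l[:,1]>-60)),('hix',(l[:,0]>60)&(l[:,1]<110)&(l[:,1]>82))):
    v=cv2.fitLine(l[k].astype(np.float32),cv2.DIST_HUBER,0,.01,.01).ravel(); print(nm,k.sum(),v.round(3))
```

```text
1.35 [0.51717911 0.31782011 0.17262752] [[-8.42912232e-01  5.38047926e-01  1.84348714e-03]
 [ 5.38049946e-01  8.42912548e-01  8.31443731e-04]
 [-1.10654187e-03  1.69272225e-03 -9.99997955e-01]]
to go tool mm [  2.4  -1.  152.6] yaw y 57.449096293434515
front 38 [ 1.0000e+00 -1.7000e-02 -2.1400e+00  1.2232e+02]
lowx 56 [ 1.2000e-02  1.0000e+00 -6.8934e+01  2.5527e+01]
hix 9 [4.6000e-02 9.9900e-01 6.8556e+01 9.5747e+01]
```

Emit:
arm_command(
  translation=[
    [2,-1,40],
    [0,0,40],
    [0,0,40],
    [0,0,22],
    [0,0,10],
  ],
  rotation=[
    [0,0,0],
    [0,0,0],
    [0,0,0],
    [0,0,0],
    [0,0,0],
  ],
  jaw=[0,0,0,0,0],
)

```text
clock: 1.98
tcp_pos: [0.512, 0.3189, 0.019]
eef_rot: [[-0.847, 0.531, -0.002], [0.531, 0.847, -0.001], [0.001, -0.002, -1.0]]
ft_force: [0.4, 0.2, 0.0]
opening: 1.0
finger_force: 0.0
```

Emit:
arm_command(
  translation=[
    [0,0,0],
    [0,0,0],
    [0,0,0],
    [0,0,0],
    [0,0,0],
  ],
  rotation=[
    [0,0,0],
    [0,0,0],
    [0,0,0],
    [0,0,0],
    [0,0,0],
  ],
  jaw=[255,255,255,255,255],
  force=45,
)

```text
clock: 2.6
tcp_pos: [0.5131, 0.3195, 0.021]
eef_rot: [[-0.847, 0.531, 0.0], [0.531, 0.847, 0.0], [-0.0, 0.0, -1.0]]
ft_force: [0.2, 0.3, 0.5]
opening: 0.47
finger_force: 0.0
```

Emit:
arm_command(
  translation=[
    [0,0,0],
    [0,0,0],
    [0,0,0],
    [0,0,0],
    [0,0,0],
  ],
  rotation=[
    [0,0,0],
    [0,0,0],
    [0,0,0],
    [0,0,0],
    [0,0,0],
  ],
  jaw=[255,255,255,255,255],
)

```text
clock: 3.22
tcp_pos: [0.5126, 0.3192, 0.0206]
eef_rot: [[-0.847, 0.531, -0.001], [0.531, 0.847, -0.001], [0.0, -0.001, -1.0]]
ft_force: [-0.9, -2.1, 3.1]
opening: 0.136
finger_force: 45.0
```

Emit:
arm_command(
  translation=[
    [0,0,-15],
    [0,0,-25],
    [0,0,-20],
    [0,0,0],
    [0,0,0],
  ],
  rotation=[
    [0,0,0],
    [0,0,0],
    [0,0,0],
    [0,0,0],
    [0,0,0],
  ],
  jaw=[255,255,255,255,255],
)

```text
clock: 3.85
tcp_pos: [0.5126, 0.3193, 0.0805]
eef_rot: [[-0.847, 0.531, -0.0], [0.531, 0.847, -0.0], [0.0, -0.0, -1.0]]
ft_force: [-0.5, -0.4, -2.7]
opening: 0.132
finger_force: 45.0
```

Run:
```python
from h import *
p,d=robot.camera('scene'); cv2.imwrite('pics/l1.png',cv2.resize(p[100:340,160:440],(700,600),interpolation=cv2.INTER_CUBIC)[...,::-1])
s=robot.state();print(s['clock'],s['tcp_pos'],s['opening'],s['finger_force'],s['ft_force'])
a=np.radians(78.2);u=np.array([np.cos(a),np.sin(a)]);n=np.array([u[1],-u[0]])
O=np.array([.5289,-.0661])
# grip target: plate y-front at mouth+~15mm: plate origin at 47+20+55=122 -> grip at 150
for gy in(150,130,8): print(gy,O+u*gy/1000)
T=np.r_[O+u*.150,s['tcp_pos'][2]]
print('tool mm',(s['eef_rot'].T@(T-s['tcp_pos'])*1000).round(1), 'yaw', np.degrees(np.arctan2(s['eef_rot'][1,1],s['eef_rot'][0,1])))
```

```text
3.9 [0.51236356 0.31917982 0.08003589] 0.13589360923608124 44.9992311000824 [-1.17884244  0.36603064 -1.65143347]
150 [0.55957441 0.08073011]
130 [0.55548449 0.06115276]
8 [ 0.53053597 -0.05826906]
tool mm [-1.666e+02 -1.770e+02  1.000e-01] yaw 57.921150080731046
```

View pics/l1.png

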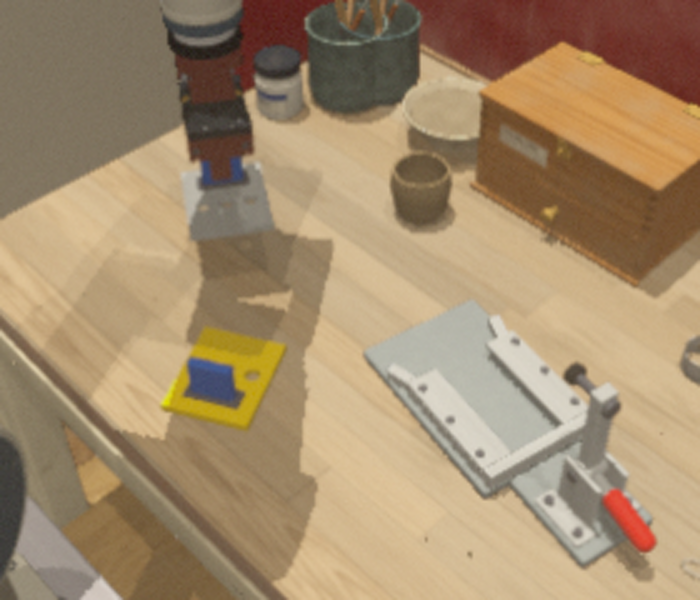

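The plate is held level by its grip at (222,195) in the picture, and nothing else has moved. I'll lift it a little more so it clears the pot, then carry it over to the mouth.

Emit:
arm_command(
  translation=[
    [0,0,-30],
    [-34,-35,0],
    [-34,-36,0],
    [-34,-36,0],
    [-34,-36,0],
  ],
  rotation=[
    [0,0,0],
    [0,0,0],
    [0,0,0],
    [0,0,0],
    [0,0,0],
  ],
  jaw=[255,255,255,255,255],
)

```text
clock: 4.53
tcp_pos: [0.5518, 0.1245, 0.1097]
eef_rot: [[-0.847, 0.531, -0.002], [0.531, 0.847, -0.0], [0.001, -0.001, -1.0]]
ft_force: [0.4, 0.6, -2.1]
opening: 0.132
finger_force: 45.0
```

Emit:
arm_command(
  translation=[
    [-31,-34,0],
    [0,0,0],
    [2,0,0],
    [0,0,0],
    [0,0,30],
  ],
  rotation=[
    [0,0,0],
    [0,0,-10.3],
    [0,0,-10],
    [0,0,0],
    [0,0,0],
  ],
  jaw=[255,255,255,255,255],
)

```text
clock: 5.15
tcp_pos: [0.5603, 0.0819, 0.0817]
eef_rot: [[-0.978, 0.208, 0.004], [0.208, 0.978, 0.001], [-0.004, 0.001, -1.0]]
ft_force: [0.5, 0.5, -2.9]
opening: 0.134
finger_force: 45.0
```

Run:
```python
from h import *
p,d=robot.camera('top');p2,d2=robot.camera('scene');np.savez('t1.npz',p=p,d=d,p2=p2,d2=d2)
o=np.zeros((600,800,3),np.uint8)
o[:300]=cv2.resize(p[170:245,270:470],(800,300),interpolation=cv2.INTER_CUBIC)
o[300:,:600]=cv2.resize(p2[200:330,240:500],(600,300),interpolation=cv2.INTER_CUBIC)
cv2.imwrite('pics/t1.png',o[...,::-1])
s=robot.state();print(s['clock'],s['tcp_pos'],s['opening'],s['ft_force'])
a=np.radians(78.2);u=np.array([np.cos(a),np.sin(a)]);n=np.array([u[1],-u[0]])
O=np.array([.5289,-.0661]); e=(s['tcp_pos'][:2]-O)*1000;print('holder frame',e@n,e@u, 'yaw', np.degrees(np.arctan2(s['eef_rot'][1,1],s['eef_rot'][0,1])))
```

```text
5.25 [0.55619488 0.08140967 0.07802369] 0.1354238900495382 [ 0.25464615 -0.28672189 -2.81547573]
holder frame -3.447076865272465 149.97410548485894 yaw 78.03770714951534
```

View pics/t1.png

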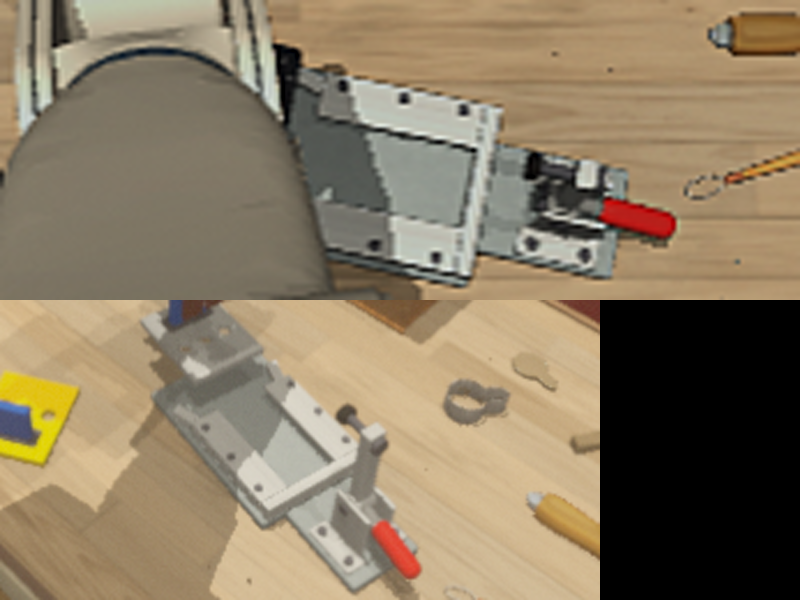

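Run:
```python
from h import *
a=np.radians(78.2);u=np.array([np.cos(a),np.sin(a)]);n=np.array([u[1],-u[0]]);O=np.array([.5289,-.0661])
f=lambda L:np.array([(240+x/2.308,200+(y-300)/2.308) for x,y in L])
def H(L,z):
    w=plane('scene',f(L),z)[:,:2]-O; print((np.c_[w@n,w@u]*1000).round(1).tolist())
H([(190,372),(263,348),(141,320)],.0655)   # plate top corners
H([(153,397),(264,527)],.012)
# red/bright: lip outline front & rear
p2=np.load('t1.npz')['p2'];cv2.imwrite('pics/s2.png',cv2.resize(p2[190:290,295:415],(720,600),interpolation=cv2.INTER_CUBIC)[...,::-1])
```

```text
[[-45.7, 76.5], [40.1, 63.4], [-47.4, 170.9]]
[[-71.6, 108.3], [-71.6, -93.3]]
```

View pics/s2.png

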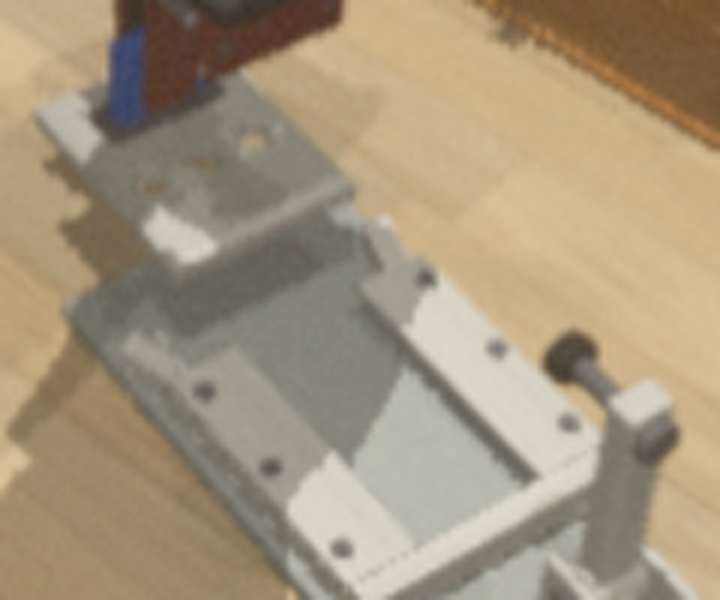

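Run:
```python
from h import *
a=np.radians(78.2);u=np.array([np.cos(a),np.sin(a)]);n=np.array([u[1],-u[0]]);O=np.array([.5289,-.0661])
def H(nm,cam,L,z):
    w=plane(cam,L,z)[:,:2]-O; print(nm,(np.c_[w@n,w@u]*1000).round(1).tolist())
g=lambda L:[(295+x/6,190+y/6) for x,y in L]
t=lambda L:[(210+x*.3,175+y*.3) for x,y in L]
H('plate','scene',g([(178,262),(352,185),(37,115)]),.0655)
H('land','scene',g([(68,305)]),.012)
for cam,L in(('scene',g([(204,390),(270,466),(342,548),(427,277),(497,348),(570,422)])),('top',t([(460,177),(512,187),(562,198),(486,54),(537,65),(586,74)]))): H('bolts',cam,L,.032)
```

```text
plate [[-45.5, 66.7], [39.4, 63.7], [-48.2, 169.2]]
land [[-69.3, 111.6]]
bolts [[-57.7, 28.8], [-57.9, -16.8], [-57.9, -63.6], [55.4, 28.7], [55.2, -17.7], [55.0, -63.8]]
bolts [[-56.6, 32.5], [-55.8, -13.9], [-56.3, -58.6], [57.0, 31.8], [56.4, -14.6], [57.3, -58.8]]
```

The plate is just in front of the mouth, with its front edge running from (178,262) to (352,185). It sits about 2 mm toward holder -x of the bolt centre line. I'll back off 20 mm, shift it across, and lower it onto the landing.

Emit:
arm_command(
  translation=[
    [-2,20,0],
    [0,0,20],
    [0,0,15],
    [0,0,8],
    [0,0,0],
  ],
  rotation=[
    [0,0,0],
    [0,0,0],
    [0,0,0],
    [0,0,0],
    [0,0,0],
  ],
  jaw=[255,255,255,255,255],
)

```text
clock: 5.88
tcp_pos: [0.5643, 0.1008, 0.0373]
eef_rot: [[-0.979, 0.204, -0.001], [0.204, 0.979, -0.0], [0.001, -0.0, -1.0]]
ft_force: [-0.7, 0.4, -2.6]
opening: 0.135
finger_force: 45.0
```

Emit:
arm_command(
  translation=[
    [0,0,1],
    [0,0,1],
    [0,0,0],
    [0,0,0],
    [0,0,0],
  ],
  rotation=[
    [0,0,0],
    [0,0,0],
    [0,0,0],
    [0,0,0],
    [0,0,0],
  ],
  jaw=[255,255,255,255,255],
)

```text
clock: 6.5
tcp_pos: [0.5646, 0.1007, 0.0358]
eef_rot: [[-0.979, 0.204, 0.0], [0.204, 0.979, 0.0], [-0.0, 0.0, -1.0]]
ft_force: [-0.8, 0.2, -2.8]
opening: 0.133
finger_force: 45.0
```

Run:
```python
from h import *
p2,d2=robot.camera('scene');np.savez('t2.npz',p2=p2,d2=d2)
cv2.imwrite('pics/s3.png',cv2.resize(p2[180:280,285:405],(720,600),interpolation=cv2.INTER_CUBIC)[...,::-1])
s=robot.state();print(s['clock'],s['tcp_pos'],s['ft_force'],s['ft_torque'])
```

```text
6.55 [0.56459861 0.10068212 0.03572762] [ 0.4805411   0.18519319 -3.31379897] [ 0.01696326 -0.0260212  -0.01474363]
```

View pics/s3.png

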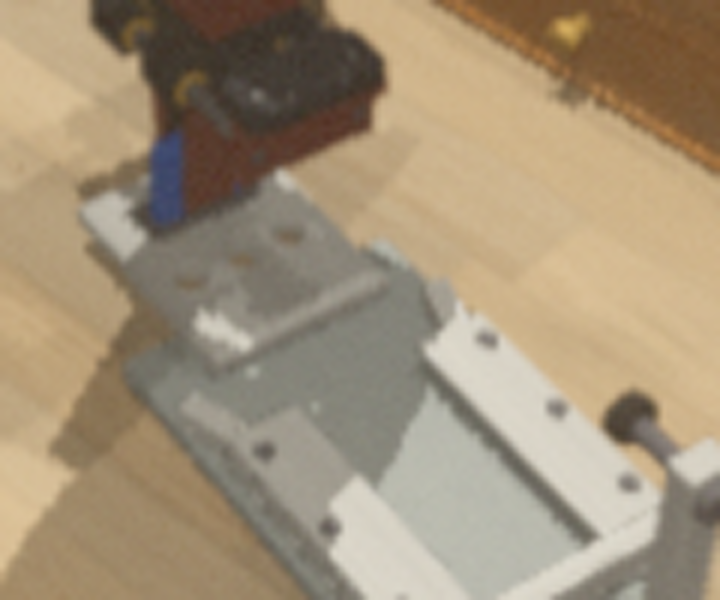

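Run:
```python
from h import *
a=np.radians(78.2);u=np.array([np.cos(a),np.sin(a)]);n=np.array([u[1],-u[0]]);O=np.array([.5289,-.0661])
def H(nm,L,z):
    w=plane('scene',[(285+x/6,180+y/6) for x,y in L],z)[:,:2]-O; print(nm,(np.c_[w@n,w@u]*1000).round(1).tolist())
H('plate',[(215,366),(387,278),(80,213)],.0231)
H('bolts',[(264,451),(330,526),(487,339),(557,408)],.032)
s=robot.state();e=(s['tcp_pos'][:2]-O)*1000;print(e@n,e@u)
```

```text
plate [[-44.5, 83.2], [46.1, 85.3], [-44.4, 190.4]]
bolts [[-58.0, 28.4], [-57.9, -16.8], [54.7, 27.8], [55.2, -17.7]]
0.837915982745411 170.5577996684716
```

Emit:
arm_command(
  translation=[
    [2,0,1.5],
    [0,-10,0],
    [0,-15,0],
    [0,-15,0],
    [0,-15,0],
  ],
  rotation=[
    [0,0,0],
    [0,0,0],
    [0,0,0],
    [0,0,0],
    [0,0,0],
  ],
  jaw=[255,255,255,255,255],
)

```text
clock: 7.18
tcp_pos: [0.5511, 0.0459, 0.0342]
eef_rot: [[-0.979, 0.205, -0.0], [0.205, 0.979, -0.0], [0.0, -0.0, -1.0]]
ft_force: [0.2, 0.1, -2.5]
opening: 0.134
finger_force: 45.0
```

Emit:
arm_command(
  translation=[
    [0,-15,0],
    [0,-15,0],
    [0,-15,0],
    [0,-10,0],
    [0,0,0],
  ],
  rotation=[
    [0,0,0],
    [0,0,0],
    [0,0,0],
    [0,0,0],
    [0,0,0],
  ],
  jaw=[255,255,255,255,255],
)

```text
clock: 7.8
tcp_pos: [0.5401, -0.0073, 0.0342]
eef_rot: [[-0.979, 0.205, -0.0], [0.205, 0.979, 0.0], [0.0, 0.0, -1.0]]
ft_force: [0.1, 0.7, -2.7]
opening: 0.136
finger_force: 45.0
```

```bash
cat > st.py <<'E'
from h import *
a=np.radians(78.2);u=np.array([np.cos(a),np.sin(a)]);n=np.array([u[1],-u[0]]);O=np.array([.5289,-.0661])
s=robot.state();e=(s['tcp_pos'][:2]-O)*1000;print('holder',e@n,e@u,s['tcp_pos'][2],'F n,u',s['ft_force'][:2]@n,s['ft_force'][:2]@u,s['ft_force'][2],s['ft_torque'],s['clock'])
print('yaw',np.degrees(np.arctan2(s['eef_rot'][1,1],s['eef_rot'][0,1])))
E
python3 st.py
```

```text
holder -1.1092854434038681 59.852504517478174 0.03420446030709455 F n,u -0.0708996848124589 0.6603798014128278 -2.74183945109084 [ 0.02318246 -0.01855465 -0.06193825] 7.8
yaw 78.15047753822815
```

Emit:
arm_command(
  translation=[
    [0,-15,0],
    [0,-15,0],
    [0,-12,0],
    [0,-4,0],
    [0,0,0],
  ],
  rotation=[
    [0,0,0],
    [0,0,0],
    [0,0,0],
    [0,0,0],
    [0,0,0],
  ],
  jaw=[255,255,255,255,255],
)

```text
clock: 8.43
tcp_pos: [0.5307, -0.052, 0.0342]
eef_rot: [[-0.979, 0.205, 0.0], [0.205, 0.979, 0.0], [-0.0, 0.0, -1.0]]
ft_force: [-0.2, -0.6, -2.2]
opening: 0.134
finger_force: 45.0
```

Emit:
arm_command(
  translation=[
    [0,-2,0],
    [0,-1,0],
    [0,-1,0],
    [0,0,0],
    [0,0,0],
  ],
  rotation=[
    [0,0,0],
    [0,0,0],
    [0,0,0],
    [0,0,0],
    [0,0,0],
  ],
  jaw=[255,255,255,255,255],
)

```text
clock: 9.05
tcp_pos: [0.5299, -0.0555, 0.0342]
eef_rot: [[-0.979, 0.204, -0.0], [0.204, 0.979, -0.0], [0.0, -0.0, -1.0]]
ft_force: [-0.2, -0.5, -2.6]
opening: 0.132
finger_force: 45.0
```

```bash
python3 st.py
```

```text
holder -1.1495965778210842 10.61664203608649 0.03418346332457444 F n,u -0.11613985429502391 -0.5472529041672127 -2.5942140977040378 [ 0.03051314 -0.04826221  0.03794604] 9.05
yaw 78.22233512979352
```

Emit:
arm_command(
  translation=[
    [0,-1,0],
    [0,-1,0],
    [0,-1,0],
    [0,0,0],
    [0,0,0],
  ],
  rotation=[
    [0,0,0],
    [0,0,0],
    [0,0,0],
    [0,0,0],
    [0,0,0],
  ],
  jaw=[255,255,255,255,255],
)

```text
clock: 9.68
tcp_pos: [0.5294, -0.0584, 0.0342]
eef_rot: [[-0.979, 0.204, 0.0], [0.204, 0.979, 0.0], [-0.0, 0.0, -1.0]]
ft_force: [0.2, 0.6, -1.0]
opening: 0.136
finger_force: 45.0
```

Emit:
arm_command(
  translation=[
    [0,-1,0],
    [0,-1,0],
    [0,0,0],
    [0,0,0],
    [0,0,0],
  ],
  rotation=[
    [0,0,0],
    [0,0,0],
    [0,0,0],
    [0,0,0],
    [0,0,0],
  ],
  jaw=[255,255,255,255,255],
)

```text
clock: 10.3
tcp_pos: [0.5293, -0.0586, 0.0344]
eef_rot: [[-0.979, 0.205, 0.001], [0.205, 0.979, 0.002], [-0.0, 0.002, -1.0]]
ft_force: [0.9, 13.9, 1.0]
opening: 0.129
finger_force: 45.0
```

```bash
python3 st.py
```

```text
holder -1.1025128602079157 7.4377484082625225 0.03444366140240105 F n,u -1.91567453737936 13.788232719948905 0.9870090506133481 [ 2.5438537  -0.22722872  0.04417262] 10.3
yaw 78.17518859731432
```

Contact with the end stop (14 N) came where expected. Next I'll set the plate down on the floor and release.

Emit:
arm_command(
  translation=[
    [0,0.5,0.7],
    [0,0,0.7],
    [0,0,0.5],
    [0,-0.5,0],
    [0,0,0],
  ],
  rotation=[
    [0,0,0],
    [0,0,0],
    [0,0,0],
    [0,0,0],
    [0,0,0],
  ],
  jaw=[255,255,255,255,255],
)

```text
clock: 10.92
tcp_pos: [0.5297, -0.0586, 0.0329]
eef_rot: [[-0.979, 0.205, 0.001], [0.205, 0.979, 0.002], [-0.001, 0.002, -1.0]]
ft_force: [1.8, 14.4, 3.7]
opening: 0.136
finger_force: 45.0
```

Emit:
arm_command(
  translation=[
    [0,0,0],
    [0,0,0],
    [0,0,0],
    [0,0,0],
    [0,0,0],
  ],
  rotation=[
    [0,0,0],
    [0,0,0],
    [0,0,0],
    [0,0,0],
    [0,0,0],
  ],
  jaw=[150,150,150,150,150],
)

```text
clock: 11.55
tcp_pos: [0.5289, -0.0606, 0.0323]
eef_rot: [[-0.979, 0.204, -0.0], [0.204, 0.979, -0.0], [0.0, -0.0, -1.0]]
ft_force: [1.1, -0.9, -0.4]
opening: 0.413
finger_force: 0.0
```

```bash
python3 st.py
```

```text
holder -1.112677330428556 5.415721407527115 0.03226281766066273 F n,u 1.223667620791217 -0.6373009986072068 -0.4145747456065293 [ 0.06145806 -0.00747648 -0.04985659] 11.55
yaw 78.20302114034608
```

Emit:
arm_command(
  translation=[
    [0,0,-20],
    [0,0,-40],
    [0,0,-45],
    [0,0,-45],
    [0,0,-45],
  ],
  rotation=[
    [0,0,0],
    [0,0,0],
    [0,0,0],
    [0,0,0],
    [0,0,0],
  ],
  jaw=[150,150,150,150,150],
)

```text
clock: 12.18
tcp_pos: [0.5286, -0.0605, 0.2288]
eef_rot: [[-0.979, 0.204, -0.0], [0.204, 0.979, -0.0], [0.0, -0.0, -1.0]]
ft_force: [1.0, -0.1, 0.1]
opening: 0.41
finger_force: 0.0
```

Emit:
arm_command(
  translation=[
    [0,0,0],
    [0,0,0],
    [0,0,0],
    [0,0,0],
    [0,0,0],
  ],
  rotation=[
    [0,0,10],
    [0,0,10],
    [0,0,10],
    [0,0,10],
    [0,0,10],
  ],
  jaw=[255,255,255,255,255],
)

```text
clock: 12.8
tcp_pos: [0.5287, -0.0605, 0.2272]
eef_rot: [[-0.468, 0.884, -0.0], [0.884, 0.468, -0.0], [0.0, -0.0, -1.0]]
ft_force: [-0.8, 0.2, -0.4]
opening: 0.007
finger_force: 0.0
```

Emit:
arm_command(
  translation=[
    [0,0,0],
    [0,0,0],
    [0,0,0],
    [0,0,0],
    [-30,0,0],
  ],
  rotation=[
    [0,0,10],
    [0,0,10],
    [0,0,10],
    [0,0,10],
    [0,0,0],
  ],
  jaw=[255,255,255,255,255],
)

```text
clock: 13.42
tcp_pos: [0.5229, -0.0891, 0.2272]
eef_rot: [[0.204, 0.979, 0.0], [0.979, -0.204, 0.0], [0.0, -0.0, -1.0]]
ft_force: [0.8, 0.5, 0.7]
opening: 0.004
finger_force: 0.0
```

Emit:
arm_command(
  translation=[
    [-40,0,0],
    [-40,0,0],
    [-40,0,0],
    [-40,0,0],
    [0,0,0],
  ],
  rotation=[
    [0,0,0],
    [0,0,0],
    [0,0,0],
    [0,0,0],
    [0,0,0],
  ],
  jaw=[255,255,255,255,255],
)

```text
clock: 14.05
tcp_pos: [0.4895, -0.2485, 0.2272]
eef_rot: [[0.207, 0.978, -0.0], [0.978, -0.207, -0.0], [-0.0, 0.0, -1.0]]
ft_force: [-0.2, 0.4, 0.3]
opening: 0.005
finger_force: 0.0
```

```bash
python3 st.py
python3 - <<'E'
from h import *
p2,d2=robot.camera('scene');p,d=robot.camera('top')
o=np.zeros((600,800,3),np.uint8)
o[:,:480]=cv2.resize(p2[170:345,285:425],(480,600),interpolation=cv2.INTER_CUBIC)
o[:210,480:]=cv2.resize(p[170:245,320:434],(320,210),interpolation=cv2.INTER_CUBIC)
cv2.imwrite('pics/s4.png',o[...,::-1])
E
```

```text
holder -1.2727741558276104 -186.59800946202913 0.22720905876328343 F n,u -0.27068296436885353 0.3717128599085989 0.334658074781326 [-0.09149395  0.04537519  0.05452331] 14.05
yaw -11.972524375512295
```

View pics/s4.png

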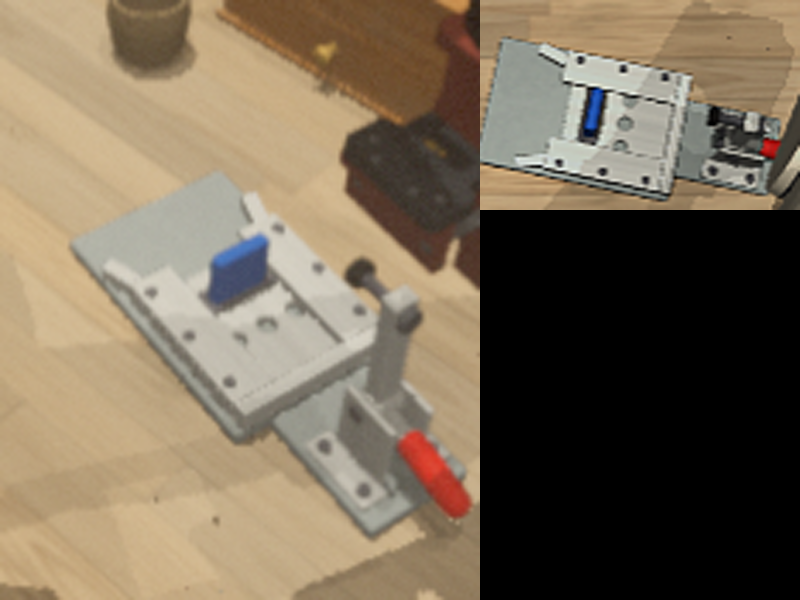

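The plate is home under both lips, with its grip at (238,268) and its front edge at the end stop. The clamp is still open, its bar top at (400,300). Next I'll lower the closed fingers behind the bar and push it over.

Emit:
arm_command(
  translation=[
    [0,0,40],
    [0,0,40],
    [0,0,22],
    [0,0,0],
    [10,0,0],
  ],
  rotation=[
    [0,0,0],
    [0,0,0],
    [0,0,0],
    [0,0,0],
    [0,0,0],
  ],
  jaw=[255,255,255,255,255],
)

```text
clock: 14.78
tcp_pos: [0.4929, -0.2363, 0.1261]
eef_rot: [[0.204, 0.979, 0.001], [0.979, -0.204, -0.0], [-0.0, 0.001, -1.0]]
ft_force: [-0.5, 0.6, -0.3]
opening: 0.003
finger_force: 0.0
```

Emit:
arm_command(
  translation=[
    [10,0,0],
    [8,0,0],
    [8,0,0],
    [8,0,0],
    [8,0,2],
  ],
  rotation=[
    [0,0,0],
    [0,0,0],
    [0,0,0],
    [0,0,0],
    [0,0,0],
  ],
  jaw=[255,255,255,255,255],
)

```text
clock: 15.4
tcp_pos: [0.5015, -0.1955, 0.124]
eef_rot: [[0.204, 0.979, 0.002], [0.979, -0.204, -0.001], [-0.001, 0.002, -1.0]]
ft_force: [-0.1, -3.8, 2.7]
opening: 0.005
finger_force: 2.2
```

```bash
python3 st.py
```

```text
holder -0.32251124111232976 -132.22968867407675 0.12396405450083264 F n,u 0.7190436390401309 -3.7514682200304943 2.718020537304397 [-0.74076281  0.08559965 -0.02507184] 15.4
yaw -11.780796523548885
```

Emit:
arm_command(
  translation=[
    [6,0,4],
    [6,0,5],
    [6,0,6],
    [5,0,6],
    [0,0,0],
  ],
  rotation=[
    [0,0,0],
    [0,0,0],
    [0,0,0],
    [0,0,0],
    [0,0,0],
  ],
  jaw=[255,255,255,255,255],
)

```text
clock: 16.02
tcp_pos: [0.5048, -0.1719, 0.1016]
eef_rot: [[0.204, 0.979, -0.002], [0.979, -0.204, 0.001], [0.001, -0.002, -1.0]]
ft_force: [-0.5, -0.2, 0.6]
opening: 0.005
finger_force: 0.0
```

Emit:
arm_command(
  translation=[
    [4,0,4],
    [4,0,5],
    [3,0,5],
    [2,0,5],
    [0,0,0],
  ],
  rotation=[
    [0,0,0],
    [0,0,0],
    [0,0,0],
    [0,0,0],
    [0,0,0],
  ],
  jaw=[255,255,255,255,255],
)

```text
clock: 16.65
tcp_pos: [0.5078, -0.16, 0.0828]
eef_rot: [[0.204, 0.979, -0.001], [0.979, -0.204, 0.0], [0.0, -0.001, -1.0]]
ft_force: [0.1, 0.5, 0.5]
opening: 0.009
finger_force: 0.0
```

```bash
python3 st.py
```

```text
holder -1.4334704733613097 -96.25227007834346 0.08275044836337953 F n,u 0.03233236994352494 0.5279442256788214 0.45005960476524975 [-0.0495457   0.08806117  0.0166653 ] 16.65
yaw -11.776755477144729
```

The spring took the bar over centre. I'll press lightly on the bar to check that it is fully down.

Emit:
arm_command(
  translation=[
    [0,0,5],
    [0,0,4],
    [0,0,3],
    [0,0,2],
    [0,0,1],
  ],
  rotation=[
    [0,0,0],
    [0,0,0],
    [0,0,0],
    [0,0,0],
    [0,0,0],
  ],
  jaw=[255,255,255,255,255],
)

```text
clock: 17.27
tcp_pos: [0.5081, -0.1603, 0.0681]
eef_rot: [[0.204, 0.979, -0.0], [0.979, -0.204, 0.0], [-0.0, -0.0, -1.0]]
ft_force: [-0.7, -0.2, 0.7]
opening: 0.003
finger_force: 0.0
```

Emit:
arm_command(
  translation=[
    [0,0,0.5],
    [0,0,0.5],
    [0,0,0],
    [0,0,0],
    [0,0,0],
  ],
  rotation=[
    [0,0,0],
    [0,0,0],
    [0,0,0],
    [0,0,0],
    [0,0,0],
  ],
  jaw=[255,255,255,255,255],
)

```text
clock: 17.9
tcp_pos: [0.5082, -0.1603, 0.0674]
eef_rot: [[0.204, 0.979, 0.0], [0.979, -0.204, -0.0], [-0.0, 0.0, -1.0]]
ft_force: [-0.1, 0.8, 3.7]
opening: 0.009
finger_force: 1.5
```

Contact at z = 67.4 mm means the bar is level and the tip is on the plate. I'll retreat straight up and check.

Emit:
arm_command(
  translation=[
    [0,0,-15],
    [0,0,-35],
    [0,0,-45],
    [0,0,-45],
    [0,0,-20],
  ],
  rotation=[
    [0,0,0],
    [0,0,0],
    [0,0,0],
    [0,0,0],
    [0,0,0],
  ],
  jaw=[255,255,255,255,255],
)

```text
clock: 18.52
tcp_pos: [0.5092, -0.1606, 0.231]
eef_rot: [[0.204, 0.979, 0.005], [0.979, -0.204, -0.002], [-0.001, 0.005, -1.0]]
ft_force: [-0.7, 0.1, 0.5]
opening: 0.004
finger_force: 0.0
```

Emit:
arm_command(
  translation=[
    [-40,0,0],
    [-40,0,0],
    [-40,0,0],
    [-40,0,0],
    [0,0,0],
  ],
  rotation=[
    [0,0,0],
    [0,0,0],
    [0,0,0],
    [0,0,0],
    [0,0,0],
  ],
  jaw=[255,255,255,255,255],
)

```text
clock: 19.15
tcp_pos: [0.4749, -0.3191, 0.2281]
eef_rot: [[0.207, 0.978, 0.001], [0.978, -0.207, -0.001], [-0.001, 0.001, -1.0]]
ft_force: [-0.3, 0.4, -0.4]
opening: 0.006
finger_force: 0.0
```

Run:
```python
from h import *
p2,d2=robot.camera('scene');p,d=robot.camera('top')
o=np.zeros((600,800,3),np.uint8)
o[:,:480]=cv2.resize(p2[150:325,285:425],(480,600),interpolation=cv2.INTER_CUBIC)
o[:210,480:]=cv2.resize(p[170:245,320:434],(320,210),interpolation=cv2.INTER_CUBIC)
cv2.imwrite('pics/s5.png',o[...,::-1]); print(robot.state()['clock'])
```

```text
19.25
```

View pics/s5.png

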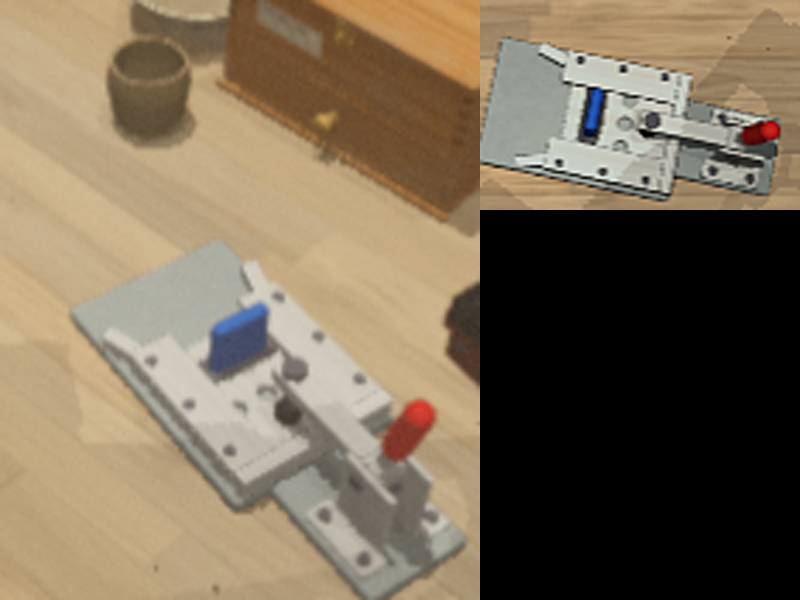

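The clamp is shut, with its handle upright at (410,430) and its tip on the plate at (288,410). The plate is home with its grip at (238,340), the pot at (148,85) hasn't moved, and the arm is clear.

```bash
python3 -c "
from workcell import robot
print(robot.close_job())"
```

```text
the job is handed in; nothing more can be done
None
```

The die plate is home against the end stop under both lips, the clamp is swung over with its rubber tip on the plate, the pinch pot was not touched, and the job was handed in at about 19 s of the 58 s allowed.

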